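# Make up two hardware kits for lit mirrors

## Robot

A 6-joint arm with a two-finger parallel gripper is mounted at the origin on the work surface. World frame = base frame: x ahead of the robot, y to its left, z up, the work surface at z = 0. Lengths are in m, angles in rad, forces in N, time in s.
With the tool pointing down it reaches from about 0.3 to 0.775 m from the base axis. Payload 14.6 kg.
Tool frame: the origin (TCP) lies at the centre of the arm's flange, where the gripper is bolted on; the fingertips stand 199 mm ahead of it and the grasp point (between the pads) lies ctrl.tcp_to_grasp ahead of it (ctrl.tcp_to_grasp is the distance from the TCP to the grasp point, in m); z points along the fingers, y is the line along which they close (so a half turn about z gives the same grasp; the last joint's range is limited). The gripper opens to 94 mm and grips with 3 to 60 N. Pads are 16 mm wide; open, the fingers measure 119 mm over their backs; the gripper's body (75 mm by 177 mm) begins 78 mm behind the grasp point.
Start: joints at [-1.198, 0.3, 1.521, -0, 1.321, -0.067], TCP at [0.234, -0.498, 0.405] pointing down, gripper open.
Joint ranges: [-3.03, 3.03], [-0.79, 2.21], [0.23, 2.52], [-1.04, 4.18], [0, 3.07], [-2.55, 2.55]. Speed limits (rad/s): [2.22, 2.22, 2.57, 3.14, 3.14, 3.14].

## Interface

Orientations are given as [roll, pitch, yaw] about the fixed x, y, z axes, in that order (R = Rz(yaw) Ry(pitch) Rx(roll)).
In Python, from station import ctrl gives the robot as it stands. The module is installed in compiled form; this text tells all that it offers.
- The arm moves only by the shell command python3 -m jog 'ROWS' [OPENING] [FORCE]. ROWS is JSON, a list of rows, each a list of 6 numbers: the shift along the tool's x, y, z in cm, then the turn, a rotation vector about the tool's x, y, z in rad. In form: [[tx, ty, tz, ax, ay, az], ...]. A call has 1 to 8 rows; each row is the pose to reach, as a shift and turn from the pose commanded when the call began, along the tool's axes at that moment; what a row does not reach only later rows make up. A row lasts 1/10 s, in which the tool goes at most 50 mm and 8.59 degrees, less where a joint would pass 70% of its speed; a pose out of reach is approached as far as the arm can. A call with a gripper value outside its range is refused whole. OPENING is the opening in per cent of the stroke, from 0 (shut) to 100 (fully open), set as the call begins (- or left out, the last holds). The fingers move at their own pace and stop on an object; FORCE is the grip in N (left out, the last holds). Time passes only in rows, so rows that repeat a pose let the fingers close. It gives the time, the measured TCP pose, the force, the opening and the grip force at its end, in the units of the state.
- ctrl.get_obs(): the state, without advancing time (a new reading comes with each control period).
- ctrl.camera(name): name is "side" or "top" or "wrist"; returns a dict with "img" (480x640x3 uint8, blue, green, red), "intrinsics" (3x3 intrinsics, pixels), "R" (3x3) and "t" (3): a world point X has camera coordinates R X + t. Camera axes: x right, y down, z forward; pixel columns grow to the right and rows downward; lengths in m; the calibration is good to about 2 mm. The wrist camera is an equidistant fisheye: a pixel r from the principal point sees the ray r / f radians off the axis. A picture is of the moment at which its call begins. There is no depth.
- ctrl.hand_in(): hands the job in; it is judged then, once.
The state is a dict: "time_s": time; "qpos": joint angles; "joint_vel": joint speeds; "tau": joint torques, N m; "ee_pos": TCP position; "eef_rot": TCP orientation; "force": force on the tool from outside, world axes, zero at the start; "moment": the same for the moment, N m; "grip_width": finger opening in m; "grip_force": force on a finger pad.
Only numpy, scipy, OpenCV 4.12 (cv2) and the standard library are available. Lean on these libraries where they do the work, as an engineer would, in place of code of your own. Each camera call takes 0.05 s, during which the arm holds its last target. There are 200 camera calls.

## Task

Make up the two mirror kits, each part lying flat in the compartment made for it. In the large three-compartment tray put the long driver in the full-length compartment, the corner bracket in the plain compartment, and the front stand-off from the sloped lane between the two cradle ribs, leaving the other stand-offs to roll forward and stay in the lane. In the small two-compartment tray put the short driver in the plain compartment and the round touch switch inside the ring.

Things in the scene. Friction and masses are not known exactly. Their poses are not given: they have to be found in the camera images.
- large_tray: Large grey tray, 140 (x) by 200 (y) mm. Origin: centre of underside, z up. Floor 4 thick, walls 4 thick, 12 high, dividers and ribs 9 high from the bench. Full-length compartment: x 16..66, y -96..96. Plain compartment: x -66..12, y -6..96. Cradle compartment: x -66..12, y -96..-10: between two ribs (inner faces x -40, -14; y -85..-21) a stand-off lies on the floor along y, centre x -27, y -53
- small_tray: Small grey tray, fixed, 110 (x) by 160 (y) mm. Origin: centre of underside, z up. Floor 4 thick, walls 4 thick and 12 high, divider 9 high from the bench. Plain compartment: x -51..51, y 2..76 (the short driver fits with its long side along x). The other holds a ring centred at x 0, y -39, inside diameter 62, outside 70, top 9 above the bench
- flow_lane: Fixed aluminium lane, 150 mm long, 56 wide, falling 14 degrees towards its -x (about towards the robot), 90 high at the back. Origin: on the bench under the front stand-off's axis, z up. Stand-offs lie across it, along y. At its mouth bed and stop lip (12 above the bed) are only 28 wide, so the front stand-off's ends stick out 8 mm each side; side walls begin 22 mm behind its axis
- standoff_front: Front stand-off: steel barrel, diameter 28, length 44 mm, 60 g, at the lane's low end against the lip, axis 58 mm above the bench. Origin: centre of the barrel; y along its axis (x and z turn as it rolls). The next one touches its back, so grip it by its end faces. Once it is lifted out, those behind roll forward
- standoff_second: Second stand-off, the same, touching the front one from behind; stays in the lane. Origin and axes as for the front one
- standoff_third: Third stand-off, the same, behind the second; stays in the lane. Origin and axes as for the front one
- long_driver: Long LED driver: aluminium case with black ends, 120 (x) by 34 (y) by 30 mm high, about 180 g, lying on the bench. Origin: centre of the underside; x along its length, z up
- short_driver: Short LED driver: white plastic case, 76 (x) by 46 (y) by 32 mm high, about 140 g, lying on the bench. Origin: centre of the underside; x along its length, z up
- touch_switch: Round white touch-switch module, a puck of diameter 44 and height 20 mm, about 50 g, grey circle on top, lying on the bench. Origin: centre of the underside, z up
- corner_bracket: Steel corner bracket, L-shaped from above, 54 by 54 mm, 20 high, legs 15 wide, 70 g, lying flat. Origin: centre of the 54 mm square at the underside, z up. One leg lies along x (x -27..27, y -27..-12), the other along y (x -27..-12, y -27..27). A good grip is across the first leg at x 6, y -19.5
There are look-alikes about, which are no part of the job. Leave any red look-alike of the small_tray alone.

How it is judged:
By the outcome, as a careful person would: the job done as asked, in the order asked, and still so for the second after the job is handed in, with the robot touching nothing.
It also fails if it takes over 134 s, if anything falls off the work surface, if the arm or the gripper's body presses on something with over 40 N, if the wrist force passes 120 N, or if a joint passes its speed limit or range.

## Working session

There is one attempt and no reset: what is moved stays moved. The work goes in short steps, Python scripts to look and compute and a shell command to move; the robot and the scene stay as the last step left them, time stands still between calls to the robot, and variables do not carry over. Pictures are saved under pics/ and viewed, at most 14 in all, crops included, and the job is handed in when it is done.

```bash
mkdir -p pics
python3 - <<'E'
from station import ctrl
import cv2,numpy as np
o=ctrl.get_obs()
print(ctrl.tcp_to_grasp,o['time_s'],o['ee_pos'],o['eef_rot'],o['grip_width'])
for n in ("top","side"):
    c=ctrl.camera(n); cv2.imwrite(f"pics/{n}0.png",c["img"]); print(n,c["intrinsics"],c["R"],c["t"])
E
```

```text
0.1804 0.0 [ 0.23415304 -0.49762863  0.40408243] [-3.14040203e+00 -1.34733915e-04  4.39770036e-01] 0.09432073631900019
top [[460.17141925   0.         320.40733076]
 [  0.         460.17141925 240.96120843]
 [  0.           0.           1.        ]] [[ 0.02026926 -0.99976332 -0.00790316]
 [-0.98717417 -0.01876076 -0.15854082]
 [ 0.15835502  0.0110153  -0.98732079]] [-0.11889029  0.51548359  0.95483683]
side [[455.71581122   0.         325.47696733]
 [  0.         455.71581122 238.3404298 ]
 [  0.           0.           1.        ]] [[-0.94025362 -0.34038832 -0.00767609]
 [-0.17461584  0.5014501  -0.8473825 ]
 [ 0.29228828 -0.7954141  -0.53092746]] [0.4416201  0.19385096 0.98662063]
```

View pics/top0.png

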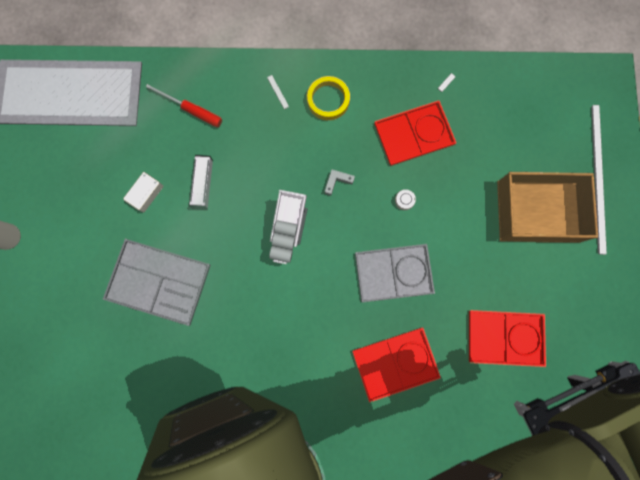

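View pics/side0.png

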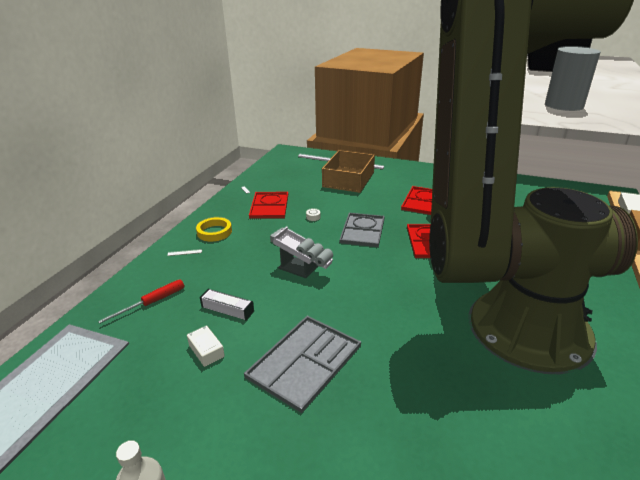

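Top view: long driver (201,181), short driver (143,190), large tray (157,282), lane with stand-offs at about (283,240), bracket (338,182), switch (405,199) and grey small tray (395,272). Possible look-alikes:
- **Small tray:** red trays at (414,132), (507,338) and (396,364), all to be left alone.
- **Switch:** the yellow ring at (328,97).
- **Drivers:** white strips at (277,91) and (447,82).

The descriptions settle each choice. Next I'll fit the poses by silhouette in both views and make one close crop.

```bash
cat > h.py <<'E'
import cv2,numpy as np
from scipy.optimize import minimize
def proj(c,X):
    p=(c["R"]@np.asarray(X,float).T).T+c["t"]; q=(c["intrinsics"]@p.T).T
    return q[:,:2]/q[:,2:]
def unproj(c,uv,z):
    d=c["R"].T@np.linalg.inv(c["intrinsics"])@np.array([uv[0],uv[1],1.]); C=-c["R"].T@c["t"]
    return C+d*(z-C[2])/d[2]
def box(x0,x1,y0,y1,h): return np.array([[x,y,z] for x in(x0,x1) for y in(y0,y1) for z in(0,h)])/1000
a=np.linspace(0,2*np.pi,40)
disc=np.array([[22*np.cos(t),22*np.sin(t),z] for t in a for z in(0,20)])/1000
M={"long_driver":[box(-60,60,-17,17,30)],"short_driver":[box(-38,38,-23,23,32)],"touch_switch":[disc],
 "corner_bracket":[box(-27,27,-27,-12,20),box(-27,-12,-27,27,20)],"large_tray":[box(-70,70,-100,100,12)],"small_tray":[box(-55,55,-80,80,12)]}
def mask(im):
    b,g,r=[im[...,i].astype(float) for i in range(3)]
    return ~((g>1.2*r)&(g>1.1*b))
S=4
def sil(c,parts,p,win):
    m=np.zeros(((win[3]-win[1])*S,(win[2]-win[0])*S),np.uint8); cs,sn=np.cos(p[2]),np.sin(p[2])
    for P in parts:
        W=P@np.array([[cs,-sn,0],[sn,cs,0],[0,0,1]]).T+[p[0],p[1],0]
        uv=(proj(c,W)-win[:2]+.5)*S-.5
        cv2.fillConvexPoly(m,cv2.convexHull(np.round(uv*16).astype(np.int32)),1,shift=4)
    return m
def fit(cams,name,seed,yaw,ctrmm=(0,0)):
    best=None; g=unproj(cams[0],seed,.01)
    data=[]
    for c in cams:
        u=proj(c,[g])[0].astype(int); w=75
        win=[max(u[0]-w,0),max(u[1]-w,0),min(u[0]+w,640),min(u[1]+w,480)]
        mk=mask(c["img"]).astype(np.uint8); n,l=cv2.connectedComponents(mk)
        ls=l[u[1]-8:u[1]+9,u[0]-8:u[0]+9]; k=np.bincount(ls[ls>0]).argmax()
        mm=(l==k).astype(np.uint8)[win[1]:win[3],win[0]:win[2]]
        cn,_=cv2.findContours(mm,cv2.RETR_EXTERNAL,cv2.CHAIN_APPROX_NONE); cv2.drawContours(mm,cn,-1,1,-1)
        data.append((c,win,cv2.resize(mm,None,fx=S,fy=S,interpolation=cv2.INTER_NEAREST)))
    def f(p):
        e=0
        for c,win,mm in data:
            s=sil(c,M[name],p,win); e+=1-(s&mm).sum()/max((s|mm).sum(),1)
        return e/len(data)
    for y in yaw:
        r=minimize(f,[g[0],g[1],y],method="Nelder-Mead",options=dict(initial_simplex=np.array([g[0],g[1],y])+np.array([[0,0,0],[.02,0,0],[0,.02,0],[0,0,.3]]),xatol=1e-4,fatol=1e-5))
        r=minimize(f,r.x,method="Nelder-Mead",options=dict(initial_simplex=r.x+np.array([[0,0,0],[.005,0,0],[0,.005,0],[0,0,.08]])))
        if best is None or r.fun<best.fun: best=r
    return best
E
python3 - <<'E'
from h import *
from station import ctrl
T=ctrl.camera("top"); Sd=ctrl.camera("side")
ys=np.arange(-3,3,.6)
for n,s in dict(long_driver=(201,181),short_driver=(143,190),touch_switch=(405,199),corner_bracket=(332,184),large_tray=(157,282),small_tray=(395,272)).items():
    for nm,cs in (("both",[T,Sd]),("top",[T])):
        r=fit(cs,n,s,[0] if n=="touch_switch" else ys); print(n,nm,r.x.round(4),round(r.fun,3))
for uv in ((283,228),(284,240),(281,252)): print(unproj(T,uv,.07))
a=cv2.resize(T["img"][140:330,95:445],None,fx=2.28,fy=2.28,interpolation=cv2.INTER_CUBIC); cv2.imwrite("pics/crop1.png",a)
E
```

```text
long_driver both [0.6536 0.1648 3.0966] 0.16
long_driver top [ 0.6552  0.1663 -0.0502] 0.138
short_driver both [ 0.625   0.2931 -3.7288] 0.093
short_driver top [ 0.6265  0.2954 -0.5815] 0.07
touch_switch both [ 0.6206 -0.2977  0.1414] 0.099
touch_switch top [ 0.6218 -0.2974  0.3968] 0.058
corner_bracket both [ 0.6538 -0.1482  2.8676] 0.483
corner_bracket top [ 0.6538 -0.1482 -3.4157] 0.094
large_tray both [ 0.4251  0.2505 -0.2707] 0.029
large_tray top [ 0.4257  0.2522 -3.4137] 0.023
small_tray both [ 0.4553 -0.273   3.2795] 0.045
small_tray top [ 0.4555 -0.2722 -3.0038] 0.019
[ 0.53919998 -0.02960637  0.07      ]
[ 0.51360319 -0.03255877  0.07      ]
[ 0.48806023 -0.02711427  0.07      ]
```

View pics/crop1.png

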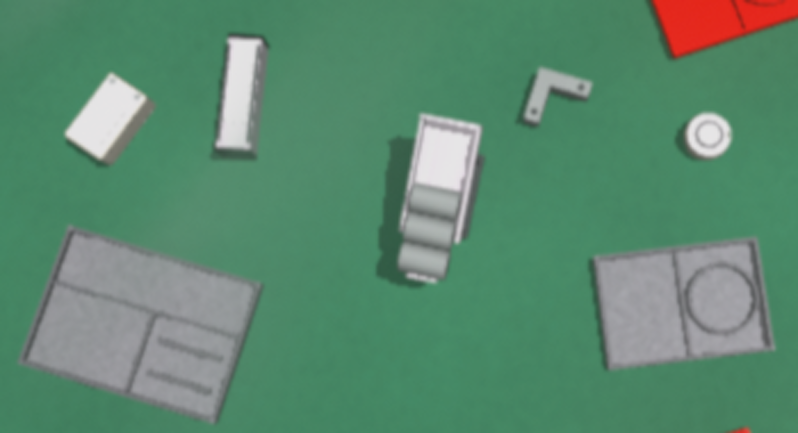

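The crop confirms the choices: long driver at crop (240,93), short driver (108,118), L bracket (550,95), switch (708,135), and stand-offs at (423,258), (428,228) and (435,198). The cradle is at the lower right of the large tray, and the ring is at the right of the grey small tray. I'll move over the long driver first.

```bash
cat > plan.py <<'E'
import sys,json,numpy as np
from scipy.spatial.transform import Rotation as Ro
from station import ctrl
G=ctrl.tcp_to_grasp
def plan(*W):
    o=ctrl.get_obs(); p=np.array(o['ee_pos']); R=Ro.from_euler('xyz',o['eef_rot'])
    print('t',round(o['time_s'],1),'F',np.round(o['force'],1),'w',round(o['grip_width'],4))
    for x,y,z,yaw in W:
        tg=np.array([x,y,z+G]); Rt=Ro.from_euler('xyz',[np.pi,0,yaw])
        d=np.round(R.inv().apply(tg-p)*100,1); a=np.round((R.inv()*Rt).as_rotvec(),2)
        print((x,y,z,yaw),'->',[*d.tolist(),*a.tolist()],'rows',int(np.ceil(max(np.linalg.norm(d)/5,np.linalg.norm(a)/.15))), 'q6~',round(np.arctan2(y,x)+np.pi/2-yaw,2))
        p=p+R.apply(d/100); R=R*Ro.from_rotvec(a)
E
python3 - <<'E'
from plan import *
plan((.45,-.15,.15,.2),(.653,.165,.15,-.05),(.653,.165,.03,-.05))
E
```

```text
t 0.2 F [ 0.4  0.3 -0. ] w 0.0937
(0.45, -0.15, 0.15, 0.2) -> [34.3, -22.3, 7.4, -0.0, 0.0, 0.24] rows 9 q6~ 1.05
(0.653, 0.165, 0.15, -0.05) -> [26.2, -26.8, 0.0, -0.0, 0.0, 0.25] rows 8 q6~ 1.87
(0.653, 0.165, 0.03, -0.05) -> [-0.0, -0.0, 12.0, -0.0, 0.0, -0.0] rows 3 q6~ 1.87
```

```bash
python3 -m jog '[[34.3,-22.3,7.4,0,0,0.24],[34.3,-22.3,7.4,0,0,0.24],[34.3,-22.3,7.4,0,0,0.24],[34.3,-22.3,7.4,0,0,0.24],[34.3,-22.3,7.4,0,0,0.24],[34.3,-22.3,7.4,0,0,0.24],[34.3,-22.3,7.4,0,0,0.24],[34.3,-22.3,7.4,0,0,0.24]]' 100
python3 - <<'E'
from plan import *
plan((.653,.165,.15,-.05))
E
```

```text
time_s: 1.0
ee_pos: [0.4414, -0.1621, 0.3334]
eef_rot: [3.141, -0.0, 0.2]
force: [0.8, -0.4, -0.7]
grip_width: 0.0939
grip_force: 0.0
t 1.0 F [ 0.8 -0.4 -0.7] w 0.0939
(0.653, 0.165, 0.15, -0.05) -> [27.2, -27.9, 0.3, 0.0, -0.0, 0.25] rows 8 q6~ 1.87
```

```bash
python3 -m jog '[[27.2,-27.9,0.3,0,0,0.25],[27.2,-27.9,0.3,0,0,0.25],[27.2,-27.9,0.3,0,0,0.25],[27.2,-27.9,0.3,0,0,0.25],[27.2,-27.9,0.3,0,0,0.25],[27.2,-27.9,0.3,0,0,0.25],[27.2,-27.9,0.3,0,0,0.25],[27.2,-27.9,0.3,0,0,0.25]]'
python3 -m jog '[[0,0,0,0,0,0],[0,0,0,0,0,0]]'
cat >> h.py <<'E'
def fproj(c,X):
    p=(c["R"]@np.asarray(X,float).T).T+c["t"]; K=c["intrinsics"]
    r=np.hypot(p[:,0],p[:,1])+1e-12; th=np.arctan2(r,p[:,2])
    return np.c_[K[0,0]*th*p[:,0]/r+K[0,2],K[1,1]*th*p[:,1]/r+K[1,2]]
def funproj(c,uv,z):
    K=c["intrinsics"]; v=np.array([(uv[0]-K[0,2])/K[0,0],(uv[1]-K[1,2])/K[1,1]]); th=np.linalg.norm(v)+1e-12
    d=c["R"].T@np.array([*(np.sin(th)*v/th),np.cos(th)]); C=-c["R"].T@c["t"]
    return C+d*(z-C[2])/d[2]
E
python3 - <<'E'
from h import *
from plan import *
c=ctrl.camera("wrist"); cv2.imwrite("pics/w1.png",c["img"])
print(c["intrinsics"].round(1).tolist(),(-c["R"].T@c["t"]).round(3),c["R"].round(2).tolist())
for z in(0,.03): print(fproj(c,[[.653,.165,z],[.653+.06,.165,z],[.625,.293,z],[.425,.251,z]]).round(0).tolist())
plan((.653,.165,.03,-.05))
E
```

```text
time_s: 1.8
ee_pos: [0.6527, 0.1656, 0.3304]
eef_rot: [3.142, 0.0, -0.05]
force: [1.1, 0.1, 0.8]
grip_width: 0.0941
grip_force: 0.0
time_s: 2.0
ee_pos: [0.652, 0.164, 0.3296]
eef_rot: [3.141, 0.001, -0.049]
force: [-0.4, -0.4, 0.8]
grip_width: 0.0941
grip_force: 0.0
[[371.6, 0.0, 312.0], [0.0, 371.6, 238.6], [0.0, 0.0, 1.0]] [0.724 0.162 0.309] [[-0.05, -1.0, 0.0], [-0.97, 0.05, 0.25], [-0.25, 0.01, -0.97]]
[[312.0, 228.0], [308.0, 157.0], [174.0, 265.0], [245.0, 430.0]]
[[312.0, 237.0], [308.0, 159.0], [162.0, 276.0], [241.0, 449.0]]
t 2.0 F [-0.5 -0.5 -0.4] w 0.094
(0.653, 0.165, 0.03, -0.05) -> [0.1, -0.2, 12.0, 0.0, 0.0, -0.0] rows 3 q6~ 1.87
```

View pics/w1.png

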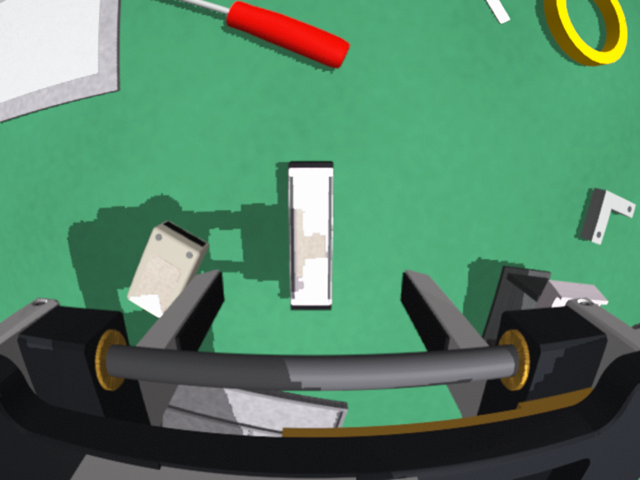

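Wrist view: the long driver is centred at (311,235) against a predicted (312,237), and it is aligned with the gripper. I'll grasp it.

```bash
python3 -m jog '[[0.1,-0.2,4,0,0,0],[0.1,-0.2,8,0,0,0],[0.1,-0.2,11,0,0,0],[0.1,-0.2,12,0,0,0],[0.1,-0.2,12,0,0,0],[0.1,-0.2,12,0,0,0]]' 65
python3 -m jog '[[0,0,0,0,0,0],[0,0,0,0,0,0],[0,0,0,0,0,0],[0,0,0,0,0,0],[0,0,0,0,0,0],[0,0,0,0,0,0]]' 0 40
python3 -m jog '[[0,0,-4,0,0,0],[0,0,-8,0,0,0],[0,0,-12,0,0,0],[0,0,-12,0,0,0]]'
python3 - <<'E'
from plan import *
import numpy as np
T=(.4255,.2515,-.271)
def P(x,y,z,dy): 
    c,s=np.cos(T[2]),np.sin(T[2]); return (round(T[0]+(c*x-s*y)/1000,4),round(T[1]+(s*x+c*y)/1000,4),z,round(T[2]+dy,2))
a=P(41,0,.15,np.pi/2); b=P(41,0,.036,np.pi/2)
plan(a,b)
E
```

```text
time_s: 2.65
ee_pos: [0.6535, 0.1649, 0.2128]
eef_rot: [-3.141, -0.002, -0.051]
force: [-0.2, 0.2, 0.1]
grip_width: 0.0614
grip_force: 0.0
time_s: 3.25
ee_pos: [0.6532, 0.1653, 0.2111]
eef_rot: [-3.142, -0.0, -0.05]
force: [-1.8, -0.9, 5.8]
grip_width: 0.0334
grip_force: 40.0
time_s: 3.65
ee_pos: [0.6535, 0.1655, 0.3368]
eef_rot: [-3.139, -0.009, -0.05]
force: [0.1, -1.0, -0.0]
grip_width: 0.0336
grip_force: 40.0
t 3.6 F [ 0.1 -1.  -0. ] w 0.0336
(np.float64(0.465), np.float64(0.2405), 0.15, 1.3) -> [-19.2, -6.5, 0.5, 0.0, -0.01, -1.35] rows 10 q6~ 0.75
(np.float64(0.465), np.float64(0.2405), 0.036, 1.3) -> [0.1, -0.0, 11.4, 0.0, 0.0, -0.0] rows 3 q6~ 0.75
```

```bash
python3 -m jog '[[-9,-3,0,0,0,-0.12],[-19.2,-6.5,0.5,0,0,-0.25],[-19.2,-6.5,0.5,0,0,-0.4],[-19.2,-6.5,0.5,0,0,-0.54],[-19.2,-6.5,0.5,0,0,-0.68],[-19.2,-6.5,0.5,0,0,-0.82],[-19.2,-6.5,0.5,0,0,-0.96],[-19.2,-6.5,0.5,0,0,-1.1]]'
python3 -m jog '[[0,0,0,0,0,-0.13],[0,0,0,0,0,-0.25],[0,0,0,0,0,-0.25],[0,0,0,0,0,-0.25]]'
python3 - <<'E'
from plan import *
from h import *
plan((.465,.2405,.15,1.3),(.465,.2405,.036,1.3))
c=ctrl.camera("wrist"); cv2.imwrite("pics/w2.png",c["img"])
E
```

```text
time_s: 4.45
ee_pos: [0.4643, 0.2399, 0.3247]
eef_rot: [-3.141, 0.001, 1.056]
force: [0.4, -0.8, -1.7]
grip_width: 0.0341
grip_force: 40.0
time_s: 4.85
ee_pos: [0.4645, 0.2399, 0.325]
eef_rot: [-3.141, 0.001, 1.296]
force: [0.3, 0.2, -2.1]
grip_width: 0.0337
grip_force: 40.0
t 4.8 F [ 0.3  0.2 -2.1] w 0.0337
(0.465, 0.2405, 0.15, 1.3) -> [0.1, 0.0, -0.5, -0.0, 0.0, -0.0] rows 1 q6~ 0.75
(0.465, 0.2405, 0.036, 1.3) -> [-0.0, 0.0, 11.4, -0.0, 0.0, -0.0] rows 3 q6~ 0.75
```

View pics/w2.png

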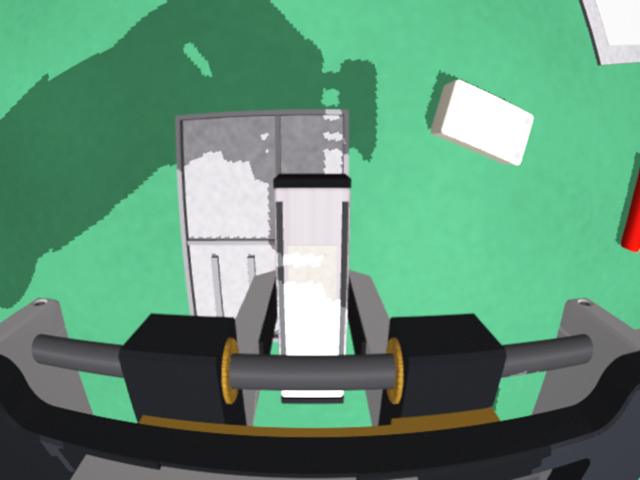

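The driver is held over the full-length compartment and parallel to the walls. The tray's back corners are at (177,116) and (349,110), so I'll check those against the fitted pose while lowering.

Run:
```python
from plan import *
from h import *
c=ctrl.camera("wrist")
t=(.4255,.2515,-.271);cs,s=np.cos(t[2]),np.sin(t[2])
W=[[t[0]+cs*x-s*y,t[1]+s*x+cs*y,.012] for x,y in((-.07,.1),(.07,.1))]
print(np.round(W,4).tolist(),fproj(c,W).round(1)); print(funproj(c,(177,116),.012).round(4),funproj(c,(349,110),.012).round(4))
plan((.465,.2405,.036,1.3))
```

```text
[[0.3848, 0.3666, 0.012], [0.5197, 0.3291, 0.012]] [[176.2 115.9]
 [350.3 110.2]]
[0.3854 0.3663 0.012 ] [0.5187 0.3295 0.012 ]
t 5.0 F [-0.5  0.3 -2.1] w 0.0336
(0.465, 0.2405, 0.036, 1.3) -> [0.1, 0.0, 10.9, -0.0, 0.0, -0.0] rows 3 q6~ 0.75
```

```bash
python3 -m jog '[[0.1,0,5,0,0,0],[0.1,0,9,0,0,0],[0.1,0,10,0,0,0],[0.1,0,10.6,0,0,0],[0.1,0,10.9,0,0,0],[0.1,0,10.9,0,0,0],[0.1,0,10.9,0,0,0]]'
python3 -m jog '[[0,0,0,0,0,0],[0,0,0,0,0,0],[0,0,0,0,0,0],[0,0,0,0,0,0]]' 60
python3 -m jog '[[0,0,-4,0,0,0],[0,0,-9,0,0,0],[0,0,-13,0,0,0],[0,0,-13,0,0,0]]'
python3 - <<'E'
from plan import *
b=(.6538,-.1482,2.868);c,s=np.cos(b[2]),np.sin(b[2])
g=(round(b[0]+c*.006+s*.0195,4),round(b[1]+s*.006-c*.0195,4)); print(g)
plan((.56,.05,.17,.5),(*g,.13,-.27),(*g,.022,-.27))
E
```

```text
time_s: 5.65
ee_pos: [0.4652, 0.241, 0.218]
eef_rot: [3.14, -0.001, 1.3]
force: [-0.3, 0.3, -2.1]
grip_width: 0.0337
grip_force: 40.0
time_s: 6.05
ee_pos: [0.4649, 0.2409, 0.2169]
eef_rot: [3.141, -0.0, 1.3]
force: [-0.7, 0.4, -0.1]
grip_width: 0.056
grip_force: 0.0
time_s: 6.45
ee_pos: [0.4653, 0.2411, 0.3521]
eef_rot: [3.135, -0.006, 1.3]
force: [0.1, 0.1, -0.1]
grip_width: 0.0564
grip_force: 0.0
(np.float64(0.6533), np.float64(-0.1278))
t 6.5 F [ 0.1  0.1 -0.1] w 0.0564
(0.56, 0.05, 0.17, 0.5) -> [-15.9, 14.2, 0.2, 0.0, -0.01, 0.8] rows 6 q6~ 1.16
(np.float64(0.6533), np.float64(-0.1278), 0.13, -0.27) -> [-0.3, 20.1, 4.1, 0.0, -0.0, 0.77] rows 6 q6~ 1.65
(np.float64(0.6533), np.float64(-0.1278), 0.022, -0.27) -> [-0.0, -0.1, 10.8, 0.0, -0.0, -0.0] rows 3 q6~ 1.65
```

```bash
python3 -m jog '[[-15.9,14.2,0.2,0,-0.01,0.8],[-15.9,14.2,0.2,0,-0.01,0.8],[-15.9,14.2,0.2,0,-0.01,0.8],[-15.9,14.2,0.2,0,-0.01,0.8],[-15.9,14.2,0.2,0,-0.01,0.8],[-15.9,14.2,0.2,0,-0.01,0.8],[-15.9,14.2,0.2,0,-0.01,0.8]]'
python3 -m jog '[[-0.3,20.1,4.1,0,0,0.77],[-0.3,20.1,4.1,0,0,0.77],[-0.3,20.1,4.1,0,0,0.77],[-0.3,20.1,4.1,0,0,0.77],[-0.3,20.1,4.1,0,0,0.77],[-0.3,20.1,4.1,0,0,0.77],[-0.3,20.1,4.1,0,0,0.77]]'
python3 -m jog '[[0,0,0,0,0,0],[0,0,0,0,0,0],[0,0,0,0,0,0]]' 50
python3 - <<'E'
from plan import *
from h import *
plan((.6533,-.1278,.022,-.27))
c=ctrl.camera("wrist"); cv2.imwrite("pics/w3.png",c["img"])
b=(.6538,-.1482,2.868);cs,s=np.cos(b[2]),np.sin(b[2])
print(fproj(c,[[b[0]+cs*x-s*y,b[1]+s*x+cs*y,.02] for x,y in((-.027,-.027),(.027,-.027),(-.027,.027),(-.012,-.012),(.006,-.0195))]).round(0).tolist())
E
```

```text
time_s: 7.15
ee_pos: [0.5592, 0.0491, 0.3437]
eef_rot: [3.138, 0.01, 0.498]
force: [-0.3, -0.5, 1.5]
grip_width: 0.0565
grip_force: 0.0
time_s: 7.85
ee_pos: [0.6524, -0.1275, 0.3042]
eef_rot: [3.133, 0.004, -0.265]
force: [0.4, 0.4, -0.1]
grip_width: 0.0564
grip_force: 0.0
time_s: 8.15
ee_pos: [0.6525, -0.1278, 0.3049]
eef_rot: [3.133, 0.003, -0.268]
force: [-0.1, -0.4, 0.7]
grip_width: 0.0473
grip_force: 0.0
t 8.2 F [-0.1 -0.4  0.7] w 0.0473
(0.6533, -0.1278, 0.022, -0.27) -> [0.1, -0.1, 10.3, 0.01, 0.0, 0.0] rows 3 q6~ 1.65
[[299.0, 196.0], [299.0, 268.0], [374.0, 197.0], [320.0, 217.0], [310.0, 241.0]]
```

View pics/w3.png

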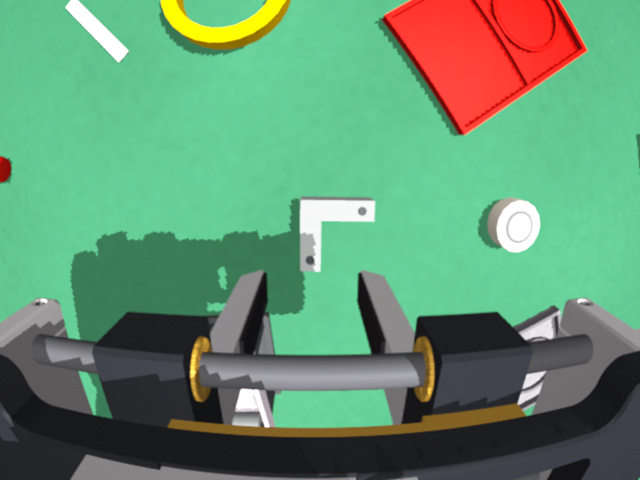

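The bracket's corners are at (301,198), (374,199) and (301,271), which matches the prediction to within 2 px. I'll grasp it.

```bash
python3 -m jog '[[0,-0.1,4,0.01,0,0],[0,-0.1,8,0.01,0,0],[0,-0.1,9.7,0.01,0,0],[0,-0.1,10.3,0.01,0,0],[0,-0.1,10.3,0.01,0,0],[0,-0.1,10.3,0.01,0,0]]'
python3 -m jog '[[0,0,0,0,0,0],[0,0,0,0,0,0],[0,0,0,0,0,0],[0,0,0,0,0,0],[0,0,0,0,0,0],[0,0,0,0,0,0]]' 0 40
python3 -m jog '[[0,0,-5,0,0,0],[0,0,-10,0,0,0],[0,0,-13,0,0,0],[0,0,-13,0,0,0]]'
python3 - <<'E'
from plan import *
T=(.4255,.2515,-.271)
def P(x,y,z,w): 
    c,s=np.cos(T[2]),np.sin(T[2]); return (round(T[0]+(c*x-s*y)/1000,4),round(T[1]+(s*x+c*y)/1000,4),z,w)
plan((.56,.06,.16,-.27),P(-33,61.5,.13,-.27),P(-33,61.5,.027,-.27))
E
```

```text
time_s: 8.8
ee_pos: [0.6527, -0.1284, 0.2034]
eef_rot: [-3.14, 0.001, -0.27]
force: [-0.4, 0.2, 0.4]
grip_width: 0.0472
grip_force: 0.0
time_s: 9.4
ee_pos: [0.6522, -0.1284, 0.2017]
eef_rot: [-3.141, 0.004, -0.27]
force: [-0.3, 0.4, 1.5]
grip_width: 0.0152
grip_force: 40.0
time_s: 9.8
ee_pos: [0.6529, -0.1286, 0.3367]
eef_rot: [-3.14, -0.004, -0.27]
force: [0.7, -0.1, -0.8]
grip_width: 0.0146
grip_force: 40.0
t 9.8 F [ 0.7 -0.1 -0.8] w 0.0146
(0.56, 0.06, 0.16, -0.27) -> [-14.0, -15.7, -0.4, -0.0, -0.0, -0.0] rows 5 q6~ 1.95
(np.float64(0.4102), np.float64(0.3196), 0.13, -0.27) -> [-21.4, -21.0, 2.9, -0.0, -0.0, -0.0] rows 7 q6~ 2.5
(np.float64(0.4102), np.float64(0.3196), 0.027, -0.27) -> [-0.0, -0.0, 10.3, -0.0, -0.0, -0.0] rows 3 q6~ 2.5
```

Run:
```python
from plan import *
T=(.4255,.2515,-.271)
def P(x,y,z,w): 
    c,s=np.cos(T[2]),np.sin(T[2]); return (round(T[0]+(c*x-s*y)/1000,4),round(T[1]+(s*x+c*y)/1000,4),z,w)
plan((.57,.05,.16,.75),(.48,.2,.15,1.77),P(-21,30.5,.13,2.87),P(-21,30.5,.027,2.87))
```

```text
t 9.8 F [ 0.7 -0.1 -0.8] w 0.0146
(0.57, 0.05, 0.16, 0.75) -> [-12.8, -15.0, -0.4, 0.0, -0.0, -1.02] rows 7 q6~ 0.91
(0.48, 0.2, 0.15, 1.77) -> [3.7, -17.1, 1.0, 0.0, -0.0, -1.02] rows 7 q6~ 0.2
(np.float64(0.4134), np.float64(0.2865), 0.13, 2.87) -> [9.8, -4.9, 1.9, 0.0, 0.0, -1.1] rows 8 q6~ -0.69
(np.float64(0.4134), np.float64(0.2865), 0.027, 2.87) -> [-0.0, -0.0, 10.3, 0.0, 0.0, -0.0] rows 3 q6~ -0.69
```

```bash
python3 -m jog '[[-12.8,-15,-0.4,0,0,-1.02],[-12.8,-15,-0.4,0,0,-1.02],[-12.8,-15,-0.4,0,0,-1.02],[-12.8,-15,-0.4,0,0,-1.02],[-12.8,-15,-0.4,0,0,-1.02],[-12.8,-15,-0.4,0,0,-1.02],[-12.8,-15,-0.4,0,0,-1.02],[-12.8,-15,-0.4,0,0,-1.02]]'
python3 -m jog '[[3.7,-17.1,1,0,0,-1.02],[3.7,-17.1,1,0,0,-1.02],[3.7,-17.1,1,0,0,-1.02],[3.7,-17.1,1,0,0,-1.02],[3.7,-17.1,1,0,0,-1.02],[3.7,-17.1,1,0,0,-1.02],[3.7,-17.1,1,0,0,-1.02],[3.7,-17.1,1,0,0,-1.02]]'
python3 -m jog '[[9.8,-4.9,1.9,0,0,-1.1],[9.8,-4.9,1.9,0,0,-1.1],[9.8,-4.9,1.9,0,0,-1.1],[9.8,-4.9,1.9,0,0,-1.1],[9.8,-4.9,1.9,0,0,-1.1],[9.8,-4.9,1.9,0,0,-1.1],[9.8,-4.9,1.9,0,0,-1.1],[9.8,-4.9,1.9,0,0,-1.1]]'
python3 -m jog '[[0,0,0,0,0,0],[0,0,0,0,0,0]]'
python3 - <<'E'
from plan import *
plan((.4134,.2865,.027,2.87))
E
```

```text
time_s: 10.6
ee_pos: [0.5692, 0.0502, 0.335]
eef_rot: [-3.137, 0.002, 0.752]
force: [0.6, 0.2, -1.3]
grip_width: 0.0143
grip_force: 40.0
time_s: 11.4
ee_pos: [0.4798, 0.2004, 0.3261]
eef_rot: [-3.138, -0.003, 1.768]
force: [-0.2, -0.3, -0.1]
grip_width: 0.0148
grip_force: 40.0
time_s: 12.2
ee_pos: [0.4124, 0.2868, 0.3077]
eef_rot: [3.141, -0.004, 2.868]
force: [0.9, 0.8, -0.4]
grip_width: 0.0147
grip_force: 40.0
time_s: 12.4
ee_pos: [0.4124, 0.2868, 0.3079]
eef_rot: [3.141, -0.004, 2.864]
force: [-0.7, 0.7, -0.9]
grip_width: 0.0146
grip_force: 40.0
t 12.4 F [-0.7  0.7 -0.9] w 0.0146
(0.4134, 0.2865, 0.027, 2.87) -> [-0.1, -0.0, 10.0, 0.0, -0.0, -0.01] rows 3 q6~ -0.69
```

```bash
python3 -m jog '[[-0.1,0,4,0,0,-0.01],[-0.1,0,8,0,0,-0.01],[-0.1,0,9,0,0,-0.01],[-0.1,0,9.6,0,0,-0.01],[-0.1,0,10,0,0,-0.01],[-0.1,0,10,0,0,-0.01],[-0.1,0,10,0,0,-0.01]]'
python3 -m jog '[[0,0,0,0,0,0],[0,0,0,0,0,0],[0,0,0,0,0,0]]' 30
python3 -m jog '[[0,0,-5,0,0,0],[0,0,-10,0,0,0],[0,0,-17,0,0,0],[0,0,-17,0,0,0]]'
python3 - <<'E'
from plan import *
plan((.488,-.028,.19,2.99))
E
```

```text
time_s: 13.1
ee_pos: [0.4133, 0.287, 0.2092]
eef_rot: [3.139, -0.003, 2.879]
force: [0.4, 0.1, -1.0]
grip_width: 0.0144
grip_force: 40.0
time_s: 13.4
ee_pos: [0.4131, 0.2869, 0.2085]
eef_rot: [3.14, -0.003, 2.88]
force: [0.1, -0.7, 0.3]
grip_width: 0.028
grip_force: 0.0
time_s: 13.8
ee_pos: [0.4136, 0.2865, 0.383]
eef_rot: [3.136, 0.001, 2.88]
force: [0.0, 1.1, -0.1]
grip_width: 0.0282
grip_force: 0.0
t 13.8 F [ 0.   1.1 -0.1] w 0.0282
(0.488, -0.028, 0.19, 2.99) -> [-15.3, -28.5, 1.1, 0.01, 0.0, -0.11] rows 7 q6~ -1.48
```

```bash
python3 -m jog '[[-15.3,-28.5,1.1,0,0,-0.11],[-15.3,-28.5,1.1,0,0,-0.11],[-15.3,-28.5,1.1,0,0,-0.11],[-15.3,-28.5,1.1,0,0,-0.11],[-15.3,-28.5,1.1,0,0,-0.11],[-15.3,-28.5,1.1,0,0,-0.11],[-15.3,-28.5,1.1,0,0,-0.11],[-15.3,-28.5,1.1,0,0,-0.11]]' 68
python3 -m jog '[[0,0,0,0,0,0],[0,0,0,0,0,0],[0,0,0,0,0,0]]'
python3 - <<'E'
from plan import *
from h import *
c=ctrl.camera("wrist"); cv2.imwrite("pics/w4.png",c["img"]); plan((.488,-.028,.19,2.99))
t=ctrl.camera("top"); cv2.imwrite("pics/top1.png",t["img"])
E
```

```text
time_s: 14.6
ee_pos: [0.4878, -0.0308, 0.3661]
eef_rot: [3.14, -0.004, 2.986]
force: [0.6, 0.4, -0.2]
grip_width: 0.0639
grip_force: 0.0
time_s: 14.9
ee_pos: [0.4875, -0.0273, 0.3664]
eef_rot: [3.14, -0.003, 2.991]
force: [0.8, 0.4, 0.6]
grip_width: 0.064
grip_force: 0.0
t 14.9 F [0.2 0.9 0.5] w 0.0637
(0.488, -0.028, 0.19, 2.99) -> [-0.1, -0.0, -0.4, 0.0, -0.0, 0.0] rows 1 q6~ -1.48
```

View pics/w4.png

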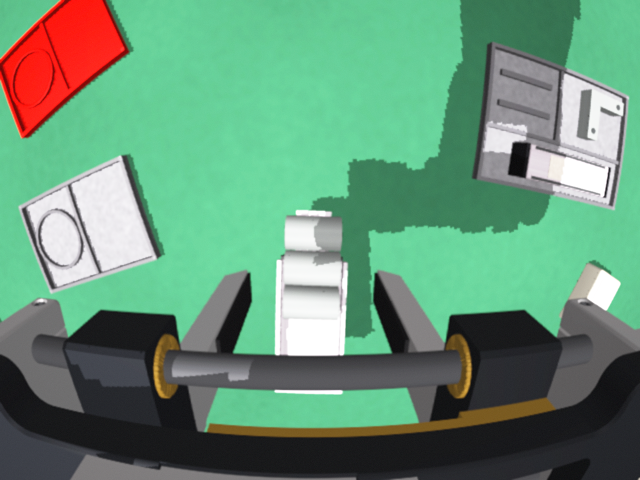

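Wrist view: the front stand-off spans columns 285–342 and rows about 216–250, and it is parallel to the finger line. The bracket and long driver sit inside the tray at the upper right. Next I'll fit the barrel model to these edges.

Run:
```python
from plan import *
from h import *
im=cv2.imread("pics/w4.png"); c=ctrl.camera("wrist")
g=im.sum(2)//3
for col in (292,335): print(col,g[206:262,col].tolist())
print('row232',g[232,278:350].tolist()); print('row222',g[222,278:350].tolist())
a=np.linspace(0,2*np.pi,60)
def cyl(x,y,yaw):
    L=np.array([[.014*np.cos(t),s*.022,.058+.014*np.sin(t)] for t in a for s in(-1,1)])
    cs,s=np.cos(yaw),np.sin(yaw); u=fproj(c,np.c_[x+cs*L[:,0]-s*L[:,1],y+s*L[:,0]+cs*L[:,1],L[:,2]])
    return u.min(0).round(1),u.max(0).round(1)
for y in(-.03,-.027,-.024):
  for x in(.48,.484,.488): print(x,y,cyl(x,y,-.15))
cv2.imwrite("pics/cr4.png",cv2.resize(im[190:340,250:370],None,fx=4,fy=4,interpolation=cv2.INTER_CUBIC))
```

```text
292 [164, 164, 164, 163, 163, 163, 163, 163, 158, 136, 133, 149, 165, 179, 196, 210, 217, 224, 231, 235, 239, 242, 245, 246, 247, 247, 247, 247, 247, 247, 248, 248, 249, 249, 248, 247, 245, 242, 240, 236, 229, 222, 206, 172, 132, 124, 137, 152, 164, 178, 192, 205, 213, 221, 228, 233]
335 [95, 96, 96, 94, 95, 95, 97, 96, 96, 95, 96, 102, 111, 117, 123, 127, 132, 137, 144, 150, 154, 160, 164, 169, 174, 174, 176, 174, 172, 173, 174, 175, 176, 176, 175, 175, 174, 170, 167, 166, 161, 154, 149, 144, 133, 114, 100, 106, 113, 116, 122, 126, 132, 138, 144, 173]
row232 [162, 161, 162, 162, 162, 164, 194, 237, 246, 247, 247, 247, 247, 247, 247, 247, 247, 247, 247, 247, 247, 247, 247, 247, 247, 247, 247, 247, 247, 247, 246, 246, 247, 247, 246, 233, 192, 175, 176, 177, 174, 175, 175, 175, 175, 175, 175, 175, 174, 177, 176, 173, 175, 175, 175, 174, 175, 176, 176, 175, 174, 175, 175, 159, 113, 93, 93, 94, 95, 95, 97, 94]
row222 [162, 162, 162, 162, 162, 162, 171, 201, 215, 220, 220, 219, 219, 218, 217, 217, 217, 216, 215, 214, 215, 213, 213, 212, 211, 212, 210, 210, 209, 209, 208, 208, 206, 206, 204, 205, 204, 204, 199, 182, 155, 139, 138, 138, 138, 138, 139, 137, 137, 136, 137, 134, 134, 135, 134, 134, 134, 132, 132, 132, 132, 133, 131, 122, 97, 92, 96, 97, 95, 96, 95, 94]
0.48 -0.03 (array([276.3, 212. ]), array([334.3, 247.2]))
0.484 -0.03 (array([277.2, 216.9]), array([335., 252.]))
0.488 -0.03 (array([278.1, 221.8]), array([335.7, 256.7]))
0.48 -0.027 (array([280.2, 211.5]), array([338.2, 246.7]))
0.484 -0.027 (array([281.1, 216.4]), array([338.9, 251.4]))
0.488 -0.027 (array([282. , 221.3]), array([339.6, 256.2]))
0.48 -0.024 (array([284.1, 211. ]), array([342.1, 246.1]))
0.484 -0.024 (array([285. , 215.8]), array([342.8, 250.9]))
0.488 -0.024 (array([285.8, 220.7]), array([343.5, 255.7]))
```

View pics/cr4.png

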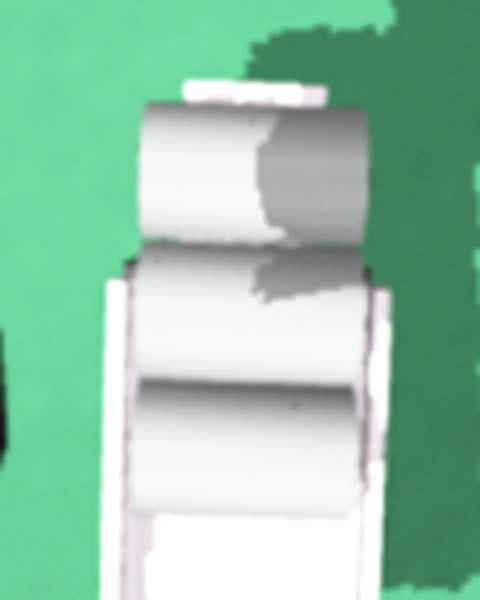

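The fit puts the front barrel at about (0.4835, −0.0245) with yaw 2.96. I'll grip it by its end faces.

Run:
```python
from plan import *
plan((.4835,-.0245,.13,2.96),(.4835,-.0245,.069,2.96))
```

```text
t 15.1 F [0.3 0.1 0.6] w 0.0639
(0.4835, -0.0245, 0.13, 2.96) -> [0.4, 0.3, 5.6, 0.0, -0.0, 0.03] rows 2 q6~ -1.44
(0.4835, -0.0245, 0.069, 2.96) -> [0.0, -0.1, 6.1, 0.0, -0.0, 0.0] rows 2 q6~ -1.44
```

```bash
python3 -m jog '[[0.4,0.3,3,0,0,0.03],[0.4,0.3,6,0,0,0.03],[0.4,0.3,9,0,0,0.03],[0.4,0.3,11,0,0,0.03],[0.4,0.3,11.7,0,0,0.03],[0.4,0.3,11.7,0,0,0.03],[0.4,0.3,11.7,0,0,0.03]]'
python3 -m jog '[[0,0,0,0,0,0],[0,0,0,0,0,0],[0,0,0,0,0,0],[0,0,0,0,0,0],[0,0,0,0,0,0],[0,0,0,0,0,0]]' 0 30
python3 - <<'E'
from plan import *
plan((.4835,-.0245,.069,2.96))
E
```

```text
time_s: 15.75
ee_pos: [0.484, -0.0245, 0.2502]
eef_rot: [3.14, -0.002, 2.96]
force: [0.3, -0.3, -0.4]
grip_width: 0.0637
grip_force: 0.0
time_s: 16.35
ee_pos: [0.4838, -0.0246, 0.2497]
eef_rot: [3.14, -0.003, 2.96]
force: [-2.0, 0.2, 5.2]
grip_width: 0.0437
grip_force: 30.0
t 16.4 F [-2.   0.2  5.2] w 0.0437
(0.4835, -0.0245, 0.069, 2.96) -> [0.0, 0.0, 0.0, 0.0, -0.0, -0.0] rows 0 q6~ -1.44
```

```bash
python3 -m jog '[[0,0,-2,0,0,0],[0,0,-5,0,0,0],[0,0,-9,0,0,0],[0,0,-12,0,0,0],[0,0,-12,0,0,0],[0,0,-12,0,0,0]]' 0 45
python3 - <<'E'
from plan import *
from h import *
c=ctrl.camera("wrist"); o=ctrl.get_obs(); cv2.imwrite("pics/cr5.png",cv2.resize(c["img"][190:390,210:430],None,fx=3,fy=3,interpolation=cv2.INTER_CUBIC))
p=np.array(o['ee_pos']);R=Ro.from_euler('xyz',o['eef_rot'])
a=np.linspace(0,2*np.pi,60)
for dx in(-.004,-.002,0,.002,.004):
    L=np.array([[dx+.014*np.cos(t),s*.022,G+.011+.014*np.sin(t)] for t in a for s in(-1,1)])
    u=fproj(c,p+R.apply(L)); print(dx,((u.min(0)-[210,190])*3).round(0),((u.max(0)-[210,190])*3).round(0))
T=(.4255,.2515,-.271)
def P(x,y,z,w): 
    c,s=np.cos(T[2]),np.sin(T[2]); return (round(T[0]+(c*x-s*y)/1000,4),round(T[1]+(s*x+c*y)/1000,4),z,w)
plan(P(-27,-53,.15,2.87))
E
```

```text
time_s: 16.95
ee_pos: [0.4839, -0.0248, 0.369]
eef_rot: [3.14, -0.003, 2.96]
force: [-0.1, 0.8, -1.9]
grip_width: 0.0434
grip_force: 45.0
-0.004 [157. 247.] [439. 413.]
-0.002 [156. 236.] [439. 403.]
0 [156. 225.] [440. 392.]
0.002 [155. 213.] [440. 381.]
0.004 [155. 202.] [441. 370.]
t 17.0 F [ 0.6  0.3 -0.8] w 0.0436
(np.float64(0.3853), np.float64(0.2077), 0.15, 2.87) -> [13.9, 21.1, 3.9, 0.0, -0.01, 0.09] rows 6 q6~ -0.8
```

View pics/cr5.png

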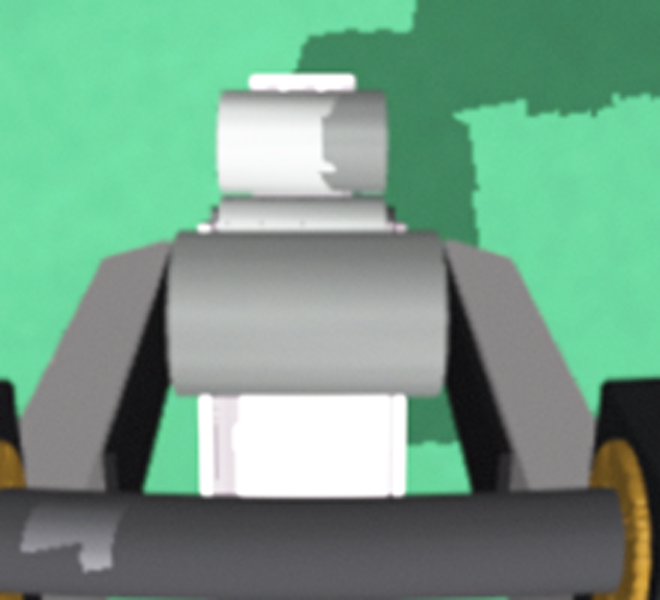

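The barrel is level between the pads (columns 167–447, rows 233–395), and the second stand-off has rolled forward to the lip. I'll move over the cradle and check the alignment there.

```bash
python3 -m jog '[[13.9,21.1,3.9,0,0,0.09],[13.9,21.1,3.9,0,0,0.09],[13.9,21.1,3.9,0,0,0.09],[13.9,21.1,3.9,0,0,0.09],[13.9,21.1,3.9,0,0,0.09],[13.9,21.1,3.9,0,0,0.09],[13.9,21.1,3.9,0,0,0.09],[13.9,21.1,3.9,0,0,0.09]]'
python3 -m jog '[[0,0,4,0,0,0],[0,0,7,0,0,0],[0,0,7,0,0,0],[0,0,7,0,0,0]]'
python3 - <<'E'
from plan import *
from h import *
c=ctrl.camera("wrist"); cv2.imwrite("pics/cr6.png",cv2.resize(c["img"][150:400,160:460],None,fx=2.4,fy=2.4,interpolation=cv2.INTER_CUBIC))
T=(.4255,.2515,-.271); cs,s=np.cos(T[2]),np.sin(T[2])
def P(x,y): return T[0]+(cs*x-s*y)/1000,T[1]+(s*x+cs*y)/1000
print(((fproj(c,[[*P(x,y),z] for x,y,z in((-40,-85,.009),(-40,-21,.009),(-66,-92,.012),(-66,-10,.009),(-70,-100,.012))])-[160,150])*2.4).round(0).tolist())
x,y=P(-27,-53); plan((x,y,.08,2.87),(x,y,.031,2.87))
E
```

```text
time_s: 17.8
ee_pos: [0.3857, 0.2073, 0.3304]
eef_rot: [3.141, -0.005, 2.869]
force: [-0.5, -0.5, -0.2]
grip_width: 0.0436
grip_force: 45.0
time_s: 18.2
ee_pos: [0.3859, 0.2073, 0.2616]
eef_rot: [3.141, -0.004, 2.868]
force: [0.0, -0.1, -0.6]
grip_width: 0.0435
grip_force: 45.0
[[242.0, 214.0], [479.0, 214.0], [211.0, 121.0], [522.0, 119.0], [181.0, 106.0]]
t 18.2 F [-0.   0.3 -0.4] w 0.0434
(np.float64(0.38529756163149764), np.float64(0.20766207179591206), 0.08, 2.87) -> [0.1, -0.0, 0.2, 0.0, -0.0, -0.0] rows 1 q6~ -0.8
(np.float64(0.38529756163149764), np.float64(0.20766207179591206), 0.031, 2.87) -> [-0.1, -0.0, 4.9, 0.0, -0.0, -0.0] rows 1 q6~ -0.8
```

View pics/cr6.png

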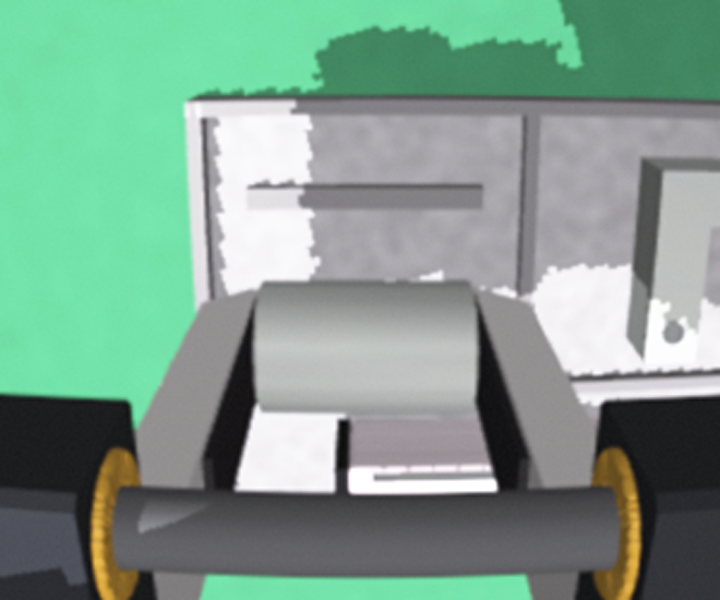

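The near rib's inner top edge is at crop row 208 (predicted 214) and the barrel spans rows 282–412. I'll compute the relative offset from this one picture.

Run:
```python
from plan import *
from h import *
c=ctrl.camera("wrist"); o=ctrl.get_obs(); p=np.array(o['ee_pos']);R=Ro.from_euler('xyz',o['eef_rot']);z=p[2]-G-.011
rib=funproj(c,(160+365/2.4,150+208/2.4),.009); ribo=funproj(c,(160+365/2.4,150+188/2.4),.009)
print('rib in tool',(R.inv().apply(rib-p)*1000).round(1),(R.inv().apply(ribo-p)*1000).round(1))
a=np.linspace(0,2*np.pi,60)
for dx in(-2,-1,0,1):
    L=np.array([[dx/1000+.014*np.cos(t),s*.022,G+.011+.014*np.sin(t)] for t in a for s in(-1,1)])
    u=fproj(c,p+R.apply(L)); print(dx,((u.min(0)-[160,150])*2.4).round(0),((u.max(0)-[160,150])*2.4).round(0))
```

```text
rib in tool [ 14.2   0.9 253.6] [ 19.7   0.9 253.6]
-2 [246. 288.] [474. 422.]
-1 [246. 284.] [474. 418.]
0 [246. 279.] [474. 414.]
1 [245. 275.] [474. 409.]
```

```bash
python3 -m jog '[[0.12,0,2,0,0,0],[0.12,0,3.5,0,0,0],[0.12,0,4.3,0,0,0],[0.12,0,4.8,0,0,0],[0.12,0,5.1,0,0,0],[0.12,0,5.1,0,0,0],[0.12,0,5.1,0,0,0]]'
python3 -m jog '[[0,0,0,0,0,0],[0,0,0,0,0,0],[0,0,0,0,0,0],[0,0,0,0,0,0]]' 58
python3 -m jog '[[0,0,-2,0,0,0],[0,0,-6,0,0,0],[0,0,-11,0,0,0],[0,0,-15,0,0,0],[0,0,-15,0,0,0]]'
python3 - <<'E'
from plan import *
from h import *
c=ctrl.camera("wrist"); cv2.imwrite("pics/w7.png",c["img"])
plan((.52,.29,.2,2.5),(.625,.2935,.15,2.55),(.625,.2935,.03,2.55))
E
```

```text
time_s: 19.0
ee_pos: [0.384, 0.2086, 0.2105]
eef_rot: [3.14, -0.003, 2.87]
force: [1.2, 0.7, 0.1]
grip_width: 0.0438
grip_force: 45.0
time_s: 19.4
ee_pos: [0.3839, 0.2085, 0.2101]
eef_rot: [3.14, -0.004, 2.87]
force: [0.2, -0.0, 0.4]
grip_width: 0.0548
grip_force: 0.0
time_s: 19.9
ee_pos: [0.3847, 0.2084, 0.3649]
eef_rot: [3.135, 0.003, 2.87]
force: [0.3, -0.1, -1.2]
grip_width: 0.0548
grip_force: 0.0
t 19.9 F [-0.1 -1.  -1. ] w 0.0542
(0.52, 0.29, 0.2, 2.5) -> [-10.9, 11.5, -1.8, 0.0, -0.0, 0.37] rows 4 q6~ -0.42
(0.625, 0.2935, 0.15, 2.55) -> [-8.2, 6.6, 5.0, 0.0, -0.0, -0.05] rows 3 q6~ -0.54
(0.625, 0.2935, 0.03, 2.55) -> [0.0, -0.1, 12.0, 0.0, -0.0, -0.0] rows 3 q6~ -0.54
```

View pics/w7.png

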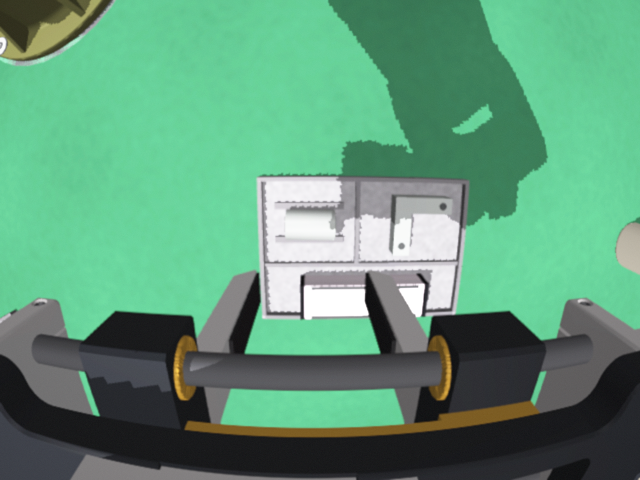

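The stand-off lies between the ribs at (310,222), the bracket is in the plain compartment at (420,220), and the long driver is in the full-length one at (365,298). Next is the short driver.

```bash
python3 -m jog '[[-10.9,11.5,-1.8,0,0,0.37],[-10.9,11.5,-1.8,0,0,0.37],[-10.9,11.5,-1.8,0,0,0.37],[-10.9,11.5,-1.8,0,0,0.37],[-10.9,11.5,-1.8,0,0,0.37]]' 90
python3 -m jog '[[-8.2,6.6,5,0,0,-0.05],[-8.2,6.6,5,0,0,-0.05],[-8.2,6.6,5,0,0,-0.05],[-8.2,6.6,5,0,0,-0.05],[-8.2,6.6,5,0,0,-0.05],[-8.2,6.6,5,0,0,-0.05]]'
python3 - <<'E'
from plan import *
from h import *
c=ctrl.camera("wrist"); cv2.imwrite("pics/w8.png",c["img"])
t=(.6255,.294,-.584);cs,s=np.cos(t[2]),np.sin(t[2])
print(fproj(c,[[t[0]+cs*x-s*y,t[1]+s*x+cs*y,.032] for x,y in((-.038,-.023),(.038,-.023),(.038,.023),(-.038,.023))]).round(0).tolist())
plan((.6255,.294,.03,2.557))
E
```

```text
time_s: 20.45
ee_pos: [0.5211, 0.2902, 0.375]
eef_rot: [-3.138, -0.006, 2.5]
force: [0.6, 0.4, -0.5]
grip_width: 0.0844
grip_force: 0.0
time_s: 21.05
ee_pos: [0.6242, 0.2937, 0.3286]
eef_rot: [3.141, -0.003, 2.55]
force: [0.1, 0.0, 0.3]
grip_width: 0.0841
grip_force: 0.0
[[281.0, 195.0], [284.0, 289.0], [341.0, 289.0], [342.0, 194.0]]
t 21.1 F [ 0.2 -0.   0.4] w 0.0847
(0.6255, 0.294, 0.03, 2.557) -> [-0.1, 0.1, 11.8, 0.0, -0.0, -0.01] rows 3 q6~ -0.55
```

View pics/w8.png

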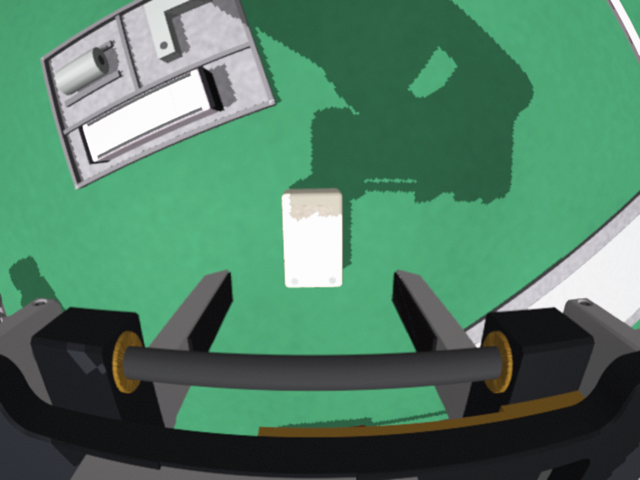

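The short driver's corners are at (282,190) and (342,287), about 2 mm from prediction, and it is aligned. I'll grasp it.

```bash
python3 -m jog '[[0.1,0.1,4,0,0,-0.01],[0.1,0.1,8,0,0,-0.01],[0.1,0.1,11,0,0,-0.01],[0.1,0.1,11.8,0,0,-0.01],[0.1,0.1,11.8,0,0,-0.01],[0.1,0.1,11.8,0,0,-0.01]]'
python3 -m jog '[[0,0,0,0,0,0],[0,0,0,0,0,0],[0,0,0,0,0,0],[0,0,0,0,0,0],[0,0,0,0,0,0],[0,0,0,0,0,0]]' 0 40
python3 -m jog '[[0,0,-4,0,0,0],[0,0,-8,0,0,0],[0,0,-13,0,0,0],[0,0,-17,0,0,0],[0,0,-17,0,0,0]]'
python3 - <<'E'
from plan import *
plan((.57,0,.2,2.92),(.4499,-.2342,.13,3.28),(.4499,-.2342,.035,3.28))
E
```

```text
time_s: 21.7
ee_pos: [0.6249, 0.2955, 0.2119]
eef_rot: [3.139, -0.002, 2.56]
force: [0.5, -0.2, 0.2]
grip_width: 0.0844
grip_force: 0.0
time_s: 22.3
ee_pos: [0.6246, 0.2952, 0.2095]
eef_rot: [-3.141, -0.004, 2.56]
force: [-0.5, -0.6, 0.6]
grip_width: 0.0455
grip_force: 40.0
time_s: 22.8
ee_pos: [0.6252, 0.2949, 0.3863]
eef_rot: [3.134, 0.002, 2.56]
force: [-0.4, 0.1, -2.0]
grip_width: 0.046
grip_force: 40.0
t 22.8 F [-0.4  0.1 -2. ] w 0.046
(0.57, 0, 0.2, 2.92) -> [-11.6, -27.7, 0.4, 0.01, 0.0, -0.36] rows 7 q6~ -1.35
(0.4499, -0.2342, 0.13, 3.28) -> [6.6, -25.4, 7.0, -0.0, 0.0, -0.36] rows 6 q6~ -2.19
(0.4499, -0.2342, 0.035, 3.28) -> [0.0, -0.0, 9.5, -0.0, 0.0, -0.0] rows 2 q6~ -2.19
```

```bash
python3 -m jog '[[-11.6,-27.7,0.4,0.01,0,-0.36],[-11.6,-27.7,0.4,0.01,0,-0.36],[-11.6,-27.7,0.4,0.01,0,-0.36],[-11.6,-27.7,0.4,0.01,0,-0.36],[-11.6,-27.7,0.4,0.01,0,-0.36],[-11.6,-27.7,0.4,0.01,0,-0.36],[-11.6,-27.7,0.4,0.01,0,-0.36],[-11.6,-27.7,0.4,0.01,0,-0.36]]'
python3 -m jog '[[6.6,-25.4,7,0,0,-0.36],[6.6,-25.4,7,0,0,-0.36],[6.6,-25.4,7,0,0,-0.36],[6.6,-25.4,7,0,0,-0.36],[6.6,-25.4,7,0,0,-0.36],[6.6,-25.4,7,0,0,-0.36],[6.6,-25.4,7,0,0,-0.36],[6.6,-25.4,7,0,0,-0.36]]'
python3 -m jog '[[0,0,0,0,0,0],[0,0,0,0,0,0]]'
python3 - <<'E'
from plan import *
from h import *
c=ctrl.camera("wrist"); cv2.imwrite("pics/w9.png",c["img"])
t=(.4553,-.2728,.138);cs,s=np.cos(t[2]),np.sin(t[2])
print(fproj(c,[[t[0]+cs*x-s*y,t[1]+s*x+cs*y,.012] for x,y in((-.055,-.08),(-.055,.08))]).round(0).tolist())
plan((.4499,-.2342,.035,3.28))
E
```

```text
time_s: 23.6
ee_pos: [0.5697, -0.0012, 0.3743]
eef_rot: [-3.133, -0.007, 2.918]
force: [0.7, -0.0, -1.9]
grip_width: 0.0457
grip_force: 40.0
time_s: 24.4
ee_pos: [0.4496, -0.2334, 0.3071]
eef_rot: [-3.136, -0.009, -3.003]
force: [-0.6, -0.3, -1.7]
grip_width: 0.0457
grip_force: 40.0
time_s: 24.6
ee_pos: [0.4498, -0.233, 0.3077]
eef_rot: [-3.135, -0.008, -3.001]
force: [0.8, 0.2, -1.8]
grip_width: 0.046
grip_force: 40.0
[[160.0, 175.0], [366.0, 172.0]]
t 24.6 F [-0.1  0.4 -0.6] w 0.0456
(0.4499, -0.2342, 0.035, 3.28) -> [-0.1, -0.1, 9.2, -0.01, -0.01, 0.0] rows 2 q6~ -2.19
```

View pics/w9.png

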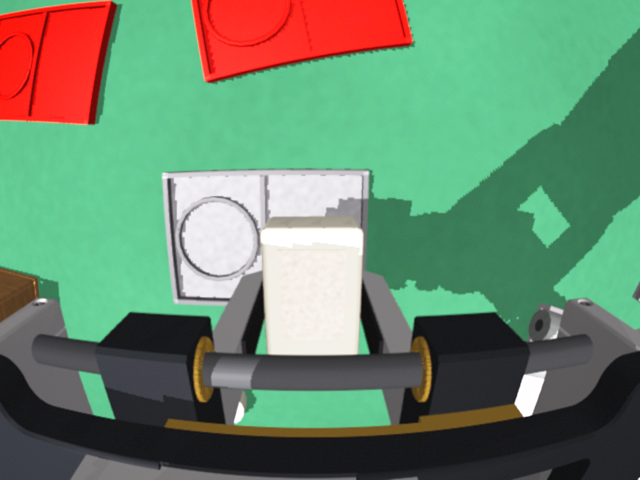

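The tray corners are at (163,173) and (369,170), which matches, with the ring at (218,238) and the driver over the plain compartment. I'll lower it, release and go to the switch.

```bash
python3 -m jog '[[-0.1,-0.1,4,-0.01,-0.01,0],[-0.1,-0.1,7,-0.01,-0.01,0],[-0.1,-0.1,8.4,-0.01,-0.01,0],[-0.1,-0.1,9,-0.01,-0.01,0],[-0.1,-0.1,9.2,-0.01,-0.01,0],[-0.1,-0.1,9.2,-0.01,-0.01,0],[-0.1,-0.1,9.2,-0.01,-0.01,0]]'
python3 -m jog '[[0,0,0,0,0,0],[0,0,0,0,0,0],[0,0,0,0,0,0],[0,0,0,0,0,0]]' 62
python3 -m jog '[[0,0,-4,0,0,0],[0,0,-8,0,0,0],[0,0,-12,0,0,0],[0,0,-12,0,0,0]]'
python3 - <<'E'
from plan import *
plan((.6212,-.2976,.12,3.28),(.6212,-.2976,.027,3.28))
E
```

```text
time_s: 25.35
ee_pos: [0.4499, -0.2357, 0.2166]
eef_rot: [3.139, 0.003, -3.003]
force: [0.7, -0.2, -1.5]
grip_width: 0.0454
grip_force: 40.0
time_s: 25.75
ee_pos: [0.4496, -0.2356, 0.2157]
eef_rot: [3.138, 0.002, -3.003]
force: [0.0, -0.6, 0.6]
grip_width: 0.0579
grip_force: 0.0
time_s: 26.15
ee_pos: [0.4499, -0.2364, 0.3406]
eef_rot: [-3.14, 0.008, -3.003]
force: [1.1, 0.4, -0.1]
grip_width: 0.0582
grip_force: 0.0
t 26.1 F [ 1.1  0.4 -0.1] w 0.0582
(0.6212, -0.2976, 0.12, 3.28) -> [-16.1, -8.4, 4.2, -0.0, 0.01, -0.0] rows 4 q6~ -2.16
(0.6212, -0.2976, 0.027, 3.28) -> [-0.0, -0.0, 9.3, -0.0, -0.0, -0.0] rows 2 q6~ -2.16
```

```bash
python3 -m jog '[[-16.1,-8.4,0,0,0.01,0],[-16.1,-8.4,0,0,0.01,0],[-16.1,-8.4,4.2,0,0.01,0],[-16.1,-8.4,4.2,0,0.01,0],[-16.1,-8.4,4.2,0,0.01,0],[-16.1,-8.4,4.2,0,0.01,0],[-16.1,-8.4,4.2,0,0.01,0]]' 75
python3 - <<'E'
from plan import *
from h import *
c=ctrl.camera("wrist"); cv2.imwrite("pics/w10.png",c["img"])
print(fproj(c,[[.6212,-.2976,.02]]).round(0).tolist())
plan((.6212,-.2976,.027,3.28))
E
```

```text
time_s: 26.85
ee_pos: [0.6199, -0.2968, 0.2946]
eef_rot: [3.138, -0.007, -3.003]
force: [0.1, -0.8, 0.8]
grip_width: 0.0703
grip_force: 0.0
[[308.0, 252.0]]
t 26.9 F [0.  0.2 0.3] w 0.0704
(0.6212, -0.2976, 0.027, 3.28) -> [-0.2, -0.1, 8.8, 0.0, -0.01, -0.0] rows 2 q6~ -2.16
```

View pics/w10.png

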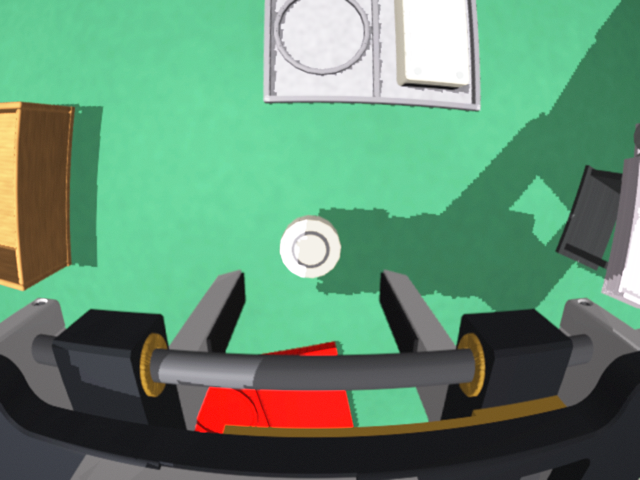

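The puck is centred at (312,250), as predicted. The short driver sits in the plain compartment at (435,40). I'll grasp the puck and place it in the ring; all my picture views are used, so the final check will be numeric.

```bash
python3 -m jog '[[-0.1,-0.1,4,0,-0.01,0],[-0.1,-0.1,7,0,-0.01,0],[-0.1,-0.1,8.8,0,-0.01,0],[-0.1,-0.1,8.8,0,-0.01,0],[-0.1,-0.1,8.8,0,-0.01,0]]'
python3 -m jog '[[0,0,0,0,0,0],[0,0,0,0,0,0],[0,0,0,0,0,0],[0,0,0,0,0,0],[0,0,0,0,0,0],[0,0,0,0,0,0]]' 0 30
python3 -m jog '[[0,0,-4,0,0,0],[0,0,-8,0,0,0],[0,0,-11,0,0,0],[0,0,-11,0,0,0]]'
python3 - <<'E'
from plan import *
plan((.4607,-.3114,.13,3.28),(.4607,-.3114,.032,3.28))
E
```

```text
time_s: 27.4
ee_pos: [0.6211, -0.2977, 0.2074]
eef_rot: [3.139, 0.003, -3.003]
force: [0.3, 0.3, 1.6]
grip_width: 0.0704
grip_force: 0.0
time_s: 28.0
ee_pos: [0.621, -0.2976, 0.206]
eef_rot: [3.138, 0.002, -3.003]
force: [-0.9, 0.6, 4.9]
grip_width: 0.0435
grip_force: 30.0
time_s: 28.4
ee_pos: [0.6211, -0.2982, 0.3205]
eef_rot: [-3.141, 0.008, -3.003]
force: [-0.5, -0.1, -0.3]
grip_width: 0.0433
grip_force: 30.0
t 28.4 F [-0.5 -0.1 -0.3] w 0.0433
(0.4607, -0.3114, 0.13, 3.28) -> [16.1, 0.9, 0.9, -0.0, 0.01, -0.0] rows 4 q6~ -2.3
(0.4607, -0.3114, 0.032, 3.28) -> [-0.1, 0.0, 9.8, -0.0, -0.0, -0.0] rows 2 q6~ -2.3
```

```bash
python3 -m jog '[[5,0.3,0.3,0,0,0],[9,0.6,0.6,0,0,0],[13,0.9,0.9,0,0.01,0],[16.1,0.9,0.9,0,0.01,0],[16.1,0.9,0.9,0,0.01,0],[16.1,0.9,0.9,0,0.01,0],[16.1,0.9,0.9,0,0.01,0]]'
python3 -m jog '[[-0.1,0,4,0,0,0],[-0.1,0,7,0,0,0],[-0.1,0,8.8,0,0,0],[-0.1,0,9.5,0,0,0],[-0.1,0,9.8,0,0,0],[-0.1,0,9.8,0,0,0],[-0.1,0,9.8,0,0,0]]'
python3 -m jog '[[0,0,0,0,0,0],[0,0,0,0,0,0],[0,0,0,0,0,0],[0,0,0,0,0,0]]' 54
python3 -m jog '[[0,0,-3,0,0,0],[0,0,-8,0,0,0],[0,0,-13,0,0,0],[0,0,-17,0,0,0],[0,0,-17,0,0,0]]'
python3 -m jog '[[-16,0,-17,0,0,0],[-16,0,-17,0,0,0],[-16,0,-17,0,0,0],[-16,0,-17,0,0,0],[-16,0,-17,0,0,0],[-16,0,-17,0,0,0]]'
python3 - <<'E'
from plan import *
from h import *
plan()
# numeric check from wrist: puck circle / ring circle
c=ctrl.camera("wrist"); t=(.4553,-.2728,.138);cs,s=np.cos(t[2]),np.sin(t[2])
w=lambda x,y,z:[t[0]+cs*x-s*y,t[1]+s*x+cs*y,z]
# rectify the tray area at z=.024 (puck top), 2 px/mm, and find circles
N=400;gx,gy=np.meshgrid(np.arange(-80,80,.5)/1000,np.arange(-100,100,.5)/1000)
X=np.array([w(a,b,.024) for a,b in zip(gx.ravel(),gy.ravel())]); uv=fproj(c,X).reshape(*gx.shape,2).astype(np.float32)
im=cv2.remap(c["img"],uv[...,0],uv[...,1],cv2.INTER_CUBIC); g=cv2.cvtColor(im,cv2.COLOR_BGR2GRAY); cv2.imwrite("pics/rect.png",im)
for lo,hi in((40,49),(58,74)):
    r=cv2.HoughCircles(cv2.GaussianBlur(g,(3,3),0),cv2.HOUGH_GRADIENT,1,30,param1=100,param2=12,minRadius=lo,maxRadius=hi)
    if r is not None: print([[round(a/2-80,1),round(b/2-100,1),round(q/2,1)] for a,b,q in r[0][:4]])
T=ctrl.camera("top"); cv2.imwrite("pics/topend.png",T["img"])
E
```

```text
time_s: 29.1
ee_pos: [0.4608, -0.3111, 0.3059]
eef_rot: [3.137, -0.008, -3.003]
force: [0.0, -0.2, -1.0]
grip_width: 0.0435
grip_force: 30.0
time_s: 29.8
ee_pos: [0.4609, -0.3107, 0.2087]
eef_rot: [3.138, -0.007, -3.003]
force: [0.8, 2.1, 2.4]
grip_width: 0.0432
grip_force: 30.0
time_s: 30.2
ee_pos: [0.4602, -0.3108, 0.2082]
eef_rot: [3.138, -0.008, -3.003]
force: [-0.6, -0.3, 0.5]
grip_width: 0.0506
grip_force: 0.0
time_s: 30.7
ee_pos: [0.4619, -0.3114, 0.3841]
eef_rot: [-3.139, -0.002, -3.003]
force: [-0.1, -0.6, -0.9]
grip_width: 0.0508
grip_force: 0.0
time_s: 31.3
ee_pos: [0.6235, -0.2888, 0.5485]
eef_rot: [3.14, -0.005, -3.002]
force: [-0.2, 0.3, -0.7]
grip_width: 0.0509
grip_force: 0.0
t 31.3 F [-0.2  0.3 -0.7] w 0.0509
[[np.float32(-5.2), np.float32(-38.8), np.float32(24.2)], [np.float32(11.8), np.float32(-40.8), np.float32(23.6)], [np.float32(-25.8), np.float32(-49.8), np.float32(21.4)]]
[[np.float32(2.2), np.float32(-35.8), np.float32(33.0)], [np.float32(-13.2), np.float32(-34.8), np.float32(34.0)], [np.float32(9.8), np.float32(38.2), np.float32(36.7)], [np.float32(-13.8), np.float32(43.2), np.float32(29.4)]]
```

```bash
python3 -m jog '[[4,-32,0,0,0,0],[4,-32,0,0,0,0],[4,-32,0,0,0,0],[4,-32,0,0,0,0],[4,-32,0,0,0,0],[4,-32,0,0,0,0],[4,-32,0,0,0,0],[4,-32,0,0,0,0]]'
python3 - <<'E'
from plan import *
from h import *
plan()
c=ctrl.camera("top"); a=cv2.imread("pics/top0.png")
d=np.abs(c["img"].astype(int)-a).max(2); t=(.4553,-.2728,.138)
d[:250]=0;d[305:]=0;d[:,:350]=0;d[:,440:]=0
m=(d>25).astype(np.uint8); n,l,st,ce=cv2.connectedComponentsWithStats(m)
cs,s=np.cos(t[2]),np.sin(t[2])
for i in range(1,n):
    if st[i,4]>25:
        w=unproj(c,ce[i],.018)[:2]-t[:2]; print(st[i].tolist(),'tray mm',((w@np.array([[cs,-s],[s,cs]]))*1000).round(1))
for y in range(250,305,2): print(''.join('#' if v else '.' for v in m[y,350:440]))
E
```

```text
time_s: 32.2
ee_pos: [0.565, -0.5445, 0.5107]
eef_rot: [-3.125, 0.008, -3.005]
force: [0.4, -0.1, 0.1]
grip_width: 0.0506
grip_force: 0.0
t 32.2 F [ 0.4 -0.1  0.1] w 0.0506
[350, 250, 74, 55, 2945] tray mm [-4.5 33. ]
[429, 296, 11, 9, 57] tray mm [-72.8 -78.1]
##############################################..##########################................
########################################################################..................
###################################.####.#############################....................
#####.##############.............#...###.############################.....................
#################..#..#########......#############################........................
##################...............###.############################.........................
######.############...##..............###.######.##########........##.....................
######.###############..##########....###..###..########.........######...................
########################.###########..########.########....##..#..#######.................
###################
[... 1009 characters left out ...]
###################............................................
###############################################...........................................
#################################################.........................................
###########.######################################.......................................#
####################################################..................................####
######################################################..............................######
#######################################################..........................#########
#########################################################......................###########
```

```bash
python3 -m jog '[[-4,30,0,0,0,0],[-4,30,0,0,0,0],[-4,30,0,0,0,0],[-4,30,0,0,0,0],[-4,30,0,0,0,0],[-4,30,0,0,0,0],[-4,30,0,0,0,0],[-4,30,0,0,0,0]]'
python3 -m jog '[[0,35,0,0,0,0],[0,35,0,0,0,0],[0,35,0,0,0,0],[0,35,0,0,0,0],[0,35,0,0,0,0],[0,35,0,0,0,0],[0,35,0,0,0,0],[0,35,0,0,0,0]]'
python3 - <<'E'
from plan import *
from h import *
plan()
c=ctrl.camera("top"); cv2.imwrite("pics/topend.png",c["img"]); a=cv2.imread("pics/top0.png")
t=(.4553,-.2728,.138);cs,s=np.cos(t[2]),np.sin(t[2])
w=lambda x,y,z:[t[0]+cs*x-s*y,t[1]+s*x+cs*y,z]
print('expected puck top, ring centre',proj(c,[w(0,-39,.024),w(0,-39,.009)]).round(1).tolist())
m=(np.abs(c["img"].astype(int)-a).max(2)>25)
for y in range(245,305,2): print(''.join('#' if v else '.' for v in m[y,350:440]))
print(c["img"][272,395:435].mean(1).astype(int).tolist()); print(c["img"][255:290,412].mean(1).astype(int).tolist())
E
```

```text
time_s: 33.05
ee_pos: [0.5645, -0.2351, 0.5085]
eef_rot: [-3.123, 0.011, -2.998]
force: [0.7, -1.0, 0.0]
grip_width: 0.0507
grip_force: 0.0
time_s: 33.85
ee_pos: [0.515, 0.1111, 0.5009]
eef_rot: [-3.124, 0.01, -2.997]
force: [-0.6, -0.3, -1.0]
grip_width: 0.0504
grip_force: 0.0
t 33.9 F [-0.6 -0.3 -1. ] w 0.0504
expected puck top, ring centre [[12885.9, -1214.3], [12756.6, -1198.5]]
..........................................................................................
..........................................................................................
..........................................................................................
..........................................................................................
..........................................................................................
.....................################.....................................................
................#####################.....................................................
.........#######.#####################.......................................
[... 1692 characters left out ...]
..................................................
..........................................................................................
..........................................................................................
..........................................................................................
[124, 110, 124, 116, 109, 109, 109, 127, 185, 229, 235, 224, 188, 202, 229, 236, 236, 236, 236, 236, 236, 235, 225, 194, 200, 229, 234, 225, 184, 142, 110, 116, 126, 106, 102, 131, 128, 112, 106, 105]
[138, 131, 145, 163, 168, 178, 206, 228, 232, 219, 196, 214, 232, 236, 236, 236, 236, 236, 236, 235, 225, 202, 205, 227, 234, 226, 195, 170, 166, 153, 140, 141, 154, 167, 169]
```

Run:
```python
from station import ctrl
print(ctrl.hand_in())
```

```text
the job is handed in; nothing more can be done
None
```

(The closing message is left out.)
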